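# Right the fallen pump bottle and work its pump

## Robot

A 6-joint arm with a two-finger parallel gripper is mounted at the origin on a cart in front of the work surface, level with it; the furniture and walls round the work are solid. World frame = base frame: x ahead of the robot, y to its left, z up, the work surface at z = 0. Lengths are in mm, angles in rad, forces in N, time in s.
With the tool pointing down it reaches from about 300 to 775 mm from the base axis. Payload 14.6 kg.
Tool frame: the origin (TCP) lies midway between the tips of the shut fingers; the grasp point (between the pads) lies 19 mm behind it; z points along the fingers, y is the line along which they close (so a half turn about z gives the same grasp; the last joint's range is limited). The gripper opens to 94 mm and grips with 3 to 60 N. Pads are 16 mm wide; open, the fingers measure 119 mm over their backs; the gripper's body (75 mm by 177 mm) begins 78 mm behind the grasp point.
Start: joints at [-1.242, 0.3, 1.521, -0, 1.321, -0.067], TCP at [212.043, -507.471, 205.446] pointing down, gripper open.
Joint ranges: [-3.03, 3.03], [-0.79, 2.21], [0.23, 2.52], [-1.04, 4.18], [0, 3.07], [-2.55, 2.55]. Speed limits (rad/s): [2.22, 2.22, 2.57, 3.14, 3.14, 3.14].

## Interface

Orientations are given as a 3x3 rotation matrix whose columns are the frame's x, y, z axes.
In Python, from bench import * gives the robot as it stands. The module is installed in compiled form; this text tells all that it offers.
- The arm moves only by the shell command python3 -m handwheel 'ROWS' [FORCE]. ROWS is JSON, a list that holds one entry, the list of rows, each a list of 5 numbers: the shift along the tool's x, y, z in cm, then the turn about the tool's z in degrees, then the opening, from 0 (shut) to 1 (fully open). In form: [[[tx, ty, tz, yaw, jaw], ...]]. A call has 1 to 12 rows; each row shifts and turns the commanded pose from where the row before left it, along the tool's axes as they then stand; what a row does not reach is not made up. A row lasts 1/8 s, in which the tool goes at most 62.5 mm and 10.7 degrees, less where a joint would pass 70% of its speed; a pose out of reach is approached as far as the arm can. A call with a gripper value outside its range is refused whole. The fingers move at their own pace and stop on an object; FORCE is the grip in N (left out, the last holds). Time passes only in rows, so rows that do not move let the fingers close. It gives the time, the measured TCP pose, the force, the opening and the grip force at its end, in the units of the state.
- sense(): the state, without advancing time (a new reading comes with each control period).
- camera(name): name is "scene" or "top"; returns a dict with "img" (384x512x3 uint8, blue, green, red), "vertical_fov" (degrees; the focal length in pixels is half the picture's height over the tangent of half this angle, whatever the lens; pixels are square), "cx", "cy" (the principal point, pixels), "R" (3x3) and "t" (3): a world point X has camera coordinates R X + t. Camera axes: x right, y down, z forward; pixel columns grow to the right and rows downward; lengths in mm; the calibration is good to about 2 mm. A picture is of the moment at which its call begins. There is no depth.
- job_done(): hands the job in; it is judged then, once.
The state is a dict: "time_s": time; "joint_pos": joint angles; "joint_vel": joint speeds; "joint_torque": joint torques, N m; "position": TCP position; "tcp_rot": TCP orientation; "contact_force": force on the tool from outside, world axes, zero at the start; "wrist_torque": the same for the moment, N m; "width": opening from 0.0 (shut) to 1.0 (fully open); "gripper_force": force on a finger pad.
Only numpy, scipy, OpenCV 4.12 (cv2) and the standard library are available. Lean on these libraries where they do the work, as an engineer would, in place of code of your own. Each camera call takes 0.05 s, during which the arm holds its last target. There are 200 camera calls.

## Task

The grey pump bottle has been knocked back and leans on the bent guard bar of its drip stand. Tip it up so that it stands upright by itself on the stand's plate, without toppling it the other way or off the plate, and let go of it; then press its pump head all the way down to the stop and let it spring back, leaving the bottle standing. Do not disturb the metal ring, the tin or the wooden knob near by.

Things in the scene. Friction and masses are not known exactly. Their poses are not given: they have to be found in the camera images.
- drip_stand: Fixed dark steel stand: flat plate 190 (x) x 160 (y) x 10 mm high, origin at the centre of its underside. Its +x axis is the direction in which the bottle has fallen back. The guard bar at the back is its highest part.
- guard_bar (a point): Middle of the stand's round guard bar (12 mm thick), on the bar's axis, 77 mm above the bench (bar top 83 mm), 81 mm to +x of the plate's centre. The bar is level, bent in plan to a shallow V open to -x; its ends, 39 mm further to -x and 62 mm to either side, turn down as legs to the plate. Axes as the stand's.
- pump_bottle: Loose grey plastic pump bottle, about 0.5 kg. Origin at the centre of its flat foot, +z along its axis. Body 76 mm in diameter, straight to 130 mm, then a shoulder and a black collar (36 mm in diameter) to 166 mm; 200 mm high with the pump head. At the start it leans about 38 degrees to the stand's +x, its rear foot edge on the plate about 14 mm to +x of the plate's centre, its back on the bar.
- bottle_mass (a point): Centre of mass of the bottle, on its axis 75 mm above the foot. Pushed slowly by the back of its top towards the stand's -x, the bottle turns about its rear foot edge, which does not slip; from about 27 degrees of lean on it drops onto its foot by itself and rocks a little. Pushed fast (over about 0.15 m/s) it may topple forwards.
- pump_top (a point): Centre of the top face of the black pump head (disc 38 mm in diameter, 12 mm thick, on the bottle's axis), 200 mm from the foot when the pump is up. Axes as the bottle's. A spout 9 mm thick runs from the head to 45 mm from the axis, to the bottle's -x (the front; upward while it leans), and stays below the top face.
- pump_head (a joint): Pump stroke in m: 0 = up, 0.018 = fully down at the stop. Spring return; about 2 N to start it and 9 N at the stop. Pressed straight down at its centre.
- seal_ring: Bystander: plain grey metal ring (short open cylinder), 88 mm in diameter, 78 mm high, origin at the centre of its foot.
- paste_tin: Bystander: low round tin with a green lid, 63 mm in diameter, 31 mm high, origin at the centre of its foot.
- lap_knob: Bystander: turned wooden knob, 58 mm in diameter, 50 mm high, origin at the centre of its foot.
Mind the look-alikes: they are no part of the job. There is more than one size of the drip_stand; the one meant has the size given above.

How it is judged (in metres and radians):
On the way, in this order (a step that is already met when the one before it is completed fails the run):
1. the bottle stands upright by itself on the plate, pump up, not touched (angle between pump_bottle's own z axis and vertical below 0.06 rad and x of pump_bottle in the frame of drip_stand between -0.065 and 0.065 m and y of pump_bottle in the frame of drip_stand between -0.05 and 0.05 m and z of pump_bottle in the frame of drip_stand between 0.005 and 0.015 m and contact force between each of the fingers, the arm and pump_bottle below 0.1 N and linear speed of pump_bottle below 0.02 m/s and angular speed of pump_bottle below 0.15 rad/s and value of joint pump_head below 0.003 m), for 0.2 s.
2. the pump head is pressed down to its stop with the bottle upright (angle between pump_bottle's own z axis and vertical below 0.06 rad and x of pump_bottle in the frame of drip_stand between -0.065 and 0.065 m and y of pump_bottle in the frame of drip_stand between -0.05 and 0.05 m and z of pump_bottle in the frame of drip_stand between 0.005 and 0.015 m and value of joint pump_head above 0.0165 m), for 0.05 s.
At the end, for the whole second after the job is handed in: The bottle stands at rest on its foot on the stand's plate, within 0.06 rad of upright, foot centre within 65 mm (x) and 50 mm (y) of the plate's centre, and the pump head is back up (within 3 mm), after having been pressed to within 1.5 mm of its stop while the bottle stood upright (angle between pump_bottle's own z axis and vertical below 0.06 rad and x of pump_bottle in the frame of drip_stand between -0.065 and 0.065 m and y of pump_bottle in the frame of drip_stand between -0.05 and 0.05 m and z of pump_bottle in the frame of drip_stand between 0.005 and 0.015 m and linear speed of pump_bottle below 0.02 m/s and angular speed of pump_bottle below 0.15 rad/s and value of joint pump_head below 0.003 m); the robot touches nothing.
It fails at once if the bottle topples over or falls off (angle between pump_bottle's own z axis and vertical above 1 rad or height (world z) of pump_bottle below 0.004 m).
It fails at once if the seal ring is moved more than 25 mm or knocked over (distance of seal_ring from where it was at the start of the episode above 0.025 m or angle between seal_ring's own z axis and vertical above 0.3 rad).
It fails at once if the paste tin is moved more than 25 mm or knocked over (distance of paste_tin from where it was at the start of the episode above 0.025 m or angle between paste_tin's own z axis and vertical above 0.3 rad).
It fails at once if the lap knob is moved more than 25 mm or knocked over (distance of lap_knob from where it was at the start of the episode above 0.025 m or angle between lap_knob's own z axis and vertical above 0.3 rad).
It also fails if it takes over 48 s, if anything falls off the work surface, if the arm or the gripper's body presses on something with over 40 N, if the wrist force passes 120 N, or if a joint passes its speed limit or range.

## Working session

There is one attempt and no reset: what is moved stays moved. The work goes in short steps, Python scripts to look and compute and a shell command to move; the robot and the scene stay as the last step left them, time stands still between calls to the robot, and variables do not carry over. Pictures are saved under pics/ and viewed, at most 10 in all, crops included, and the job is handed in when it is done.

```bash
mkdir -p pics; python3 - <<'E'
from bench import *
import cv2,numpy as np
for n in ("scene","top"):
    c=camera(n); cv2.imwrite(f"pics/{n}0.png",c["img"]); print(n,c["vertical_fov"],c["cx"],c["cy"],np.round(c["R"],4).tolist(),np.round(c["t"],1).tolist())
s=sense();print(s["position"],np.round(s["tcp_rot"],3).tolist(),s["time_s"],s["contact_force"])
E
```

```text
scene 54.03290398788423 252.30848357329904 190.18926526351342 [[0.8656, -0.5006, 0.0137], [-0.3418, -0.6106, -0.7143], [0.366, 0.6136, -0.6997]] [-639.0, 80.5, 935.3]
top 54.64472552313112 253.34631661566308 191.53216021538157 [[0.006, -1.0, -0.0021], [-0.9817, -0.0055, -0.1904], [0.1904, 0.0032, -0.9817]] [-326.8, 549.6, 949.0]
[ 211.97175726 -507.25788678  204.95676037] [[0.923, 0.386, -0.0], [0.386, -0.923, 0.001], [0.0, -0.001, -1.0]] 0.1 [-0.25334883  0.09194981  0.17843806]
```

View pics/scene0.png

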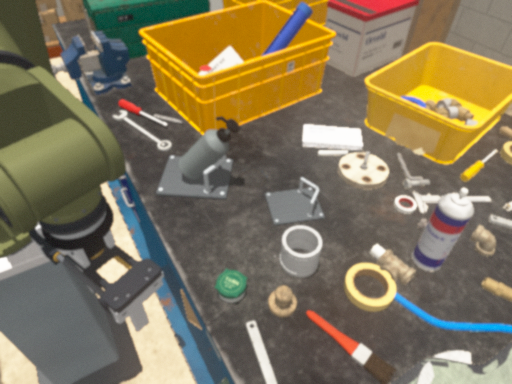

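View pics/top0.png

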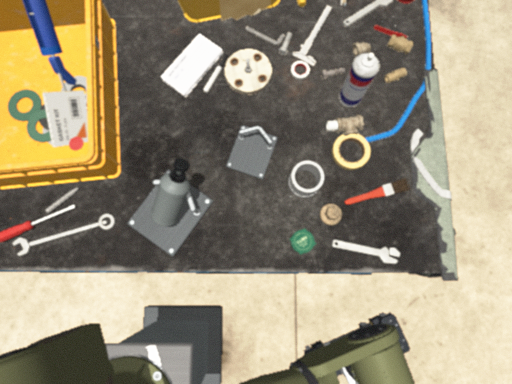

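Two stands: the large plate with the bottle (top ≈170,212; scene ≈197,175) and a small empty one (top ≈252,150; scene ≈295,205). The large one holds the leaning bottle, so it fits. I'll confirm it in a crop and measure the plate.

```bash
cat > h.py <<'E'
import numpy as np,cv2
from bench import *
def pix(c,X):
    f=192/np.tan(np.radians(c["vertical_fov"]/2)); p=np.array(c["R"])@np.array(X,float)+c["t"]
    return np.array([f*p[0]/p[2]+c["cx"],f*p[1]/p[2]+c["cy"]])
def ray(c,u):
    f=192/np.tan(np.radians(c["vertical_fov"]/2)); R=np.array(c["R"])
    return -R.T@np.array(c["t"]),R.T@np.array([(u[0]-c["cx"])/f,(u[1]-c["cy"])/f,1])
def onz(c,u,z):
    o,d=ray(c,u); return o+d*(z-o[2])/d[2]
def tri(c1,u1,c2,u2):
    o1,d1=ray(c1,u1);o2,d2=ray(c2,u2)
    s=np.linalg.lstsq(np.c_[d1,-d2],o2-o1,rcond=None)[0]
    a,b=o1+s[0]*d1,o2+s[1]*d2; return (a+b)/2,np.linalg.norm(a-b)
E
python3 - <<'E'
from h import *
t=camera("top")["img"][140:260,115:225];s=camera("scene")["img"][105:215,145:255]
a=cv2.resize(t,(440,480),interpolation=cv2.INTER_CUBIC)
b=cv2.resize(s,(350,350),interpolation=cv2.INTER_CUBIC)
o=np.zeros((480,790,3),np.uint8);o[:,:440]=a;o[:350,440:]=b
cv2.imwrite("pics/crop.png",o)
E
```

```text
(no output)
```

View pics/crop.png

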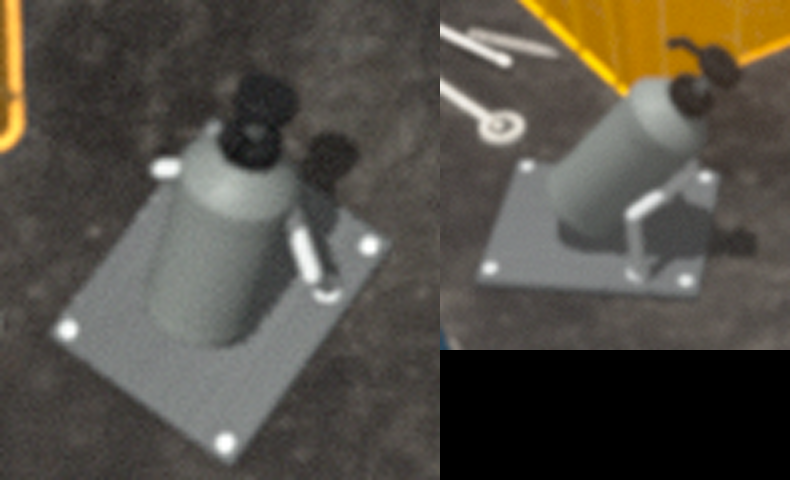

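The crop confirms the large stand carries the bottle. Top-view plate corners are ≈(128,223), (173,256), (212,200), the head is ≈(182,164), and the bar is at upper right.

```bash
python3 - <<'E'
from h import *
T=camera("top");S=camera("scene")
P={n:onz(T,u,10)[:2] for n,u in dict(L=(128,223),B=(173,255.8),R=(212.5,200.5)).items()}
Q={n:onz(S,u,10)[:2] for n,u in dict(bl=(170.1,155.9),fl=(157.6,194),fr=(225.8,198),br=(232.4,160)).items()}
for d in (P,Q):
    print({k:np.round(v).tolist() for k,v in d.items()})
print(np.linalg.norm(P["L"]-P["B"]),np.linalg.norm(P["R"]-P["B"]))
print("ctr",(P["L"]+P["R"])/2,sum(Q.values())/4)
d=P["R"]-P["B"];print("x dir",np.degrees(np.arctan2(d[1],d[0])))
d=P["L"]-P["B"];print("y dir",np.degrees(np.arctan2(d[1],d[0])))
d=Q["br"]-Q["fr"]+Q["bl"]-Q["fl"];print("scene edge",np.degrees(np.arctan2(d[1],d[0])))
d=Q["fl"]-Q["fr"]+Q["bl"]-Q["br"];print("scene edge",np.degrees(np.arctan2(d[1],d[0])))
print("head",tri(T,(182,164),S,(234.6,125.4)))
print("small",[np.round(onz(T,u,31)[:2]) for u in ((303,240),)],np.round(onz(T,(331,214),50)[:2]),np.round(onz(T,(307,176),78)[:2]))
E
```

```text
{'L': [469.0, 23.0], 'B': [380.0, -106.0], 'R': [534.0, -209.0]}
{'bl': [470.0, 23.0], 'fl': [383.0, -111.0], 'fr': [534.0, -213.0], 'br': [622.0, -83.0]}
156.40185971383002 184.78513614818232
ctr [501.32774733 -93.27119659] [502.52561979 -95.93792292]
x dir -34.02608941051789
y dir 55.44697822171029
scene edge 56.36987438542935
scene edge 145.5478811502557
head (array([ 593.05622773, -155.3158256 ,  184.56939903]), np.float64(3.5125133942434563))
small [array([ 424., -458.])] [ 492. -531.] [ 589. -465.]
```

```bash
python3 -m handwheel '[[[5.2,-1.25,0,0,0.2],[5.2,-1.25,0,0,0.2],[5.2,-1.25,0,0,0.2],[5.2,-1.25,0,0,0.2],[5.2,-1.25,0,0,0.2],[5.2,-1.25,0,0,0.2],[5.2,-1.25,0,0,0.2],[5.2,-1.25,0,0,0.2],[5.2,-1.25,0,0,0.2],[5.2,-1.25,0,0,0.2],[0,0,0,0,0.2],[0,0,0,0,0.2]]]'; python3 -m handwheel '[[[0,0,0,9.5,0.2],[0,0,0,9.5,0.2],[0,0,0,9.5,0.2],[0,0,0,9.5,0.2],[0,0,0,9.5,0.2],[0,0,0,9.5,0.2],[0,0,0,0,0.2]]]'
cat >> h.py <<'E'
C=np.array([502,-95.]);A=np.radians(-34.3);X=np.array([np.cos(A),np.sin(A)]);Y=np.array([-X[1],X[0]])
def st():
    s=sense();p=s["position"];R=np.array(s["tcp_rot"]);d=p[:2]-C
    print("t",s["time_s"],"stand xyz",np.round([d@X,d@Y,p[2]],1),"xaxis deg",np.degrees(np.arctan2(R[1,0],R[0,0])).round(1),"zaxis",R[:,2].round(3),"F",np.round(s["contact_force"],2),"w",round(s["width"],2))
E
python3 -c "from h import *;st()"
```

```text
time_s: 1.8
position: [643.3, -191.9, 205.1]
tcp_rot: [[0.923, 0.386, -0.001], [0.386, -0.923, 0.0], [-0.001, -0.0, -1.0]]
contact_force: [0.0, -0.1, -0.2]
width: 0.201
gripper_force: 0.0
time_s: 2.68
position: [642.9, -192.7, 205.9]
tcp_rot: [[0.826, -0.564, 0.0], [-0.564, -0.826, -0.0], [0.0, -0.0, -1.0]]
contact_force: [-0.7, -0.3, -0.0]
width: 0.198
gripper_force: 0.0
t 2.675 stand xyz [171.5  -1.3 205.9] xaxis deg -34.4 zaxis [ 0. -0. -1.] F [-0.68 -0.31 -0.04] w 0.2
```

```bash
python3 -m handwheel '[[[0,0,2.75,0,0.2],[0,0,2.75,0,0.2],[-1.5,0,0,0,0.2],[-1.5,0,0,0,0.2],[-0.5,0,0,0,0.2],[-0.5,0,0,0,0.2],[-0.5,0,0,0,0.2],[0,0,0,0,0.2]]]'; python3 - <<'E'
from h import *
st()
t=camera("top")["img"][120:260,115:255];s=camera("scene")["img"][85:215,145:275]
cv2.imwrite("pics/push1.png",np.hstack([cv2.resize(i,(390,390),interpolation=cv2.INTER_CUBIC) for i in (t,s)]))
E
```

```text
time_s: 3.68
position: [606.4, -166.3, 150.5]
tcp_rot: [[0.826, -0.564, 0.0], [-0.564, -0.826, -0.0], [0.0, 0.0, -1.0]]
contact_force: [0.3, 0.3, 0.0]
width: 0.202
gripper_force: 0.2
t 3.675 stand xyz [126.4  -0.  150.5] xaxis deg -34.3 zaxis [ 0. -0. -1.] F [0.3  0.27 0.02] w 0.2
```

View pics/push1.png

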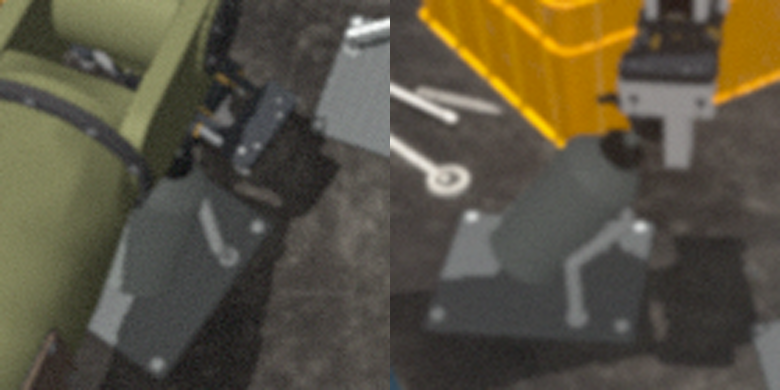

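The fingers (scene crop ≈680,140) are directly behind the pump head (≈645,130), about in contact. Pushing on slowly.

```bash
python3 -m handwheel '[[[-0.5,0,0,0,0.2],[-0.5,0,0,0,0.2],[-0.5,0,0,0,0.2],[-0.5,0,0,0,0.2],[-0.4,0,0,0,0.2],[-0.4,0,0,0,0.2],[-0.4,0,0,0,0.2],[0,0,0,0,0.2]]]'; python3 - <<'E'
from h import *
st()
t=camera("top")["img"][120:260,115:255];s=camera("scene")["img"][85:215,145:275]
cv2.imwrite("pics/push2.png",np.hstack([cv2.resize(i,(390,390),interpolation=cv2.INTER_CUBIC) for i in (t,s)]))
E
```

```text
time_s: 4.78
position: [579.9, -148.1, 150.5]
tcp_rot: [[0.826, -0.564, -0.0], [-0.564, -0.826, 0.0], [-0.0, -0.0, -1.0]]
contact_force: [1.1, -1.1, -0.0]
width: 0.199
gripper_force: 0.0
t 4.775 stand xyz [ 94.3   0.  150.5] xaxis deg -34.3 zaxis [-0.  0. -1.] F [ 1.1  -1.14 -0.01] w 0.2
```

View pics/push2.png

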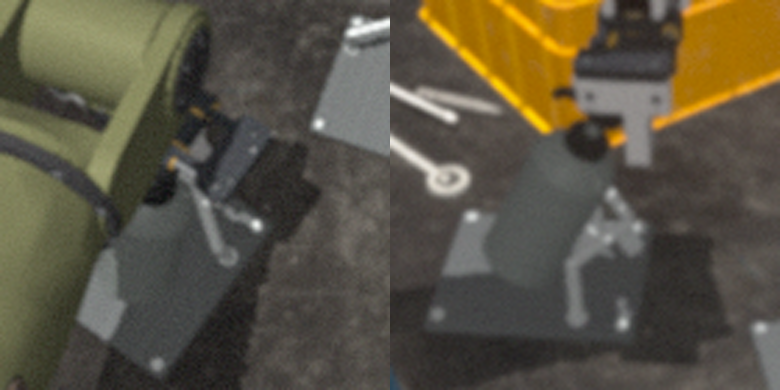

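The bottle has come up off the bar, leaning ≈28°, with the finger (scene crop ≈638,140) on the head. Going on slower.

```bash
python3 -m handwheel '[[[-0.25,0,0,0,0.2],[-0.25,0,0,0,0.2],[-0.25,0,0,0,0.2],[-0.25,0,0,0,0.2],[0,0,0,0,0.2],[0,0,0,0,0.2]]]'; python3 -m handwheel '[[[0,0,0,0,0.2],[0,0,0,0,0.2],[0,0,0,0,0.2],[0,0,0,0,0.2],[0,0,0,0,0.2],[0,0,0,0,0.2]]]'; python3 - <<'E'
from h import *
st()
t=camera("top")["img"][120:260,115:255];s=camera("scene")["img"][85:215,145:275]
cv2.imwrite("pics/push3.png",np.hstack([cv2.resize(i,(390,390),interpolation=cv2.INTER_CUBIC) for i in (t,s)]))
E
```

```text
time_s: 5.62
position: [571.8, -142.6, 150.5]
tcp_rot: [[0.826, -0.564, 0.0], [-0.564, -0.826, -0.0], [0.0, -0.0, -1.0]]
contact_force: [0.0, -0.2, -0.2]
width: 0.2
gripper_force: 0.0
time_s: 6.38
position: [571.8, -142.6, 150.5]
tcp_rot: [[0.826, -0.564, 0.0], [-0.564, -0.826, -0.0], [0.0, -0.0, -1.0]]
contact_force: [-0.2, 0.5, -0.5]
width: 0.2
gripper_force: 0.0
t 6.375 stand xyz [ 84.5  -0.  150.5] xaxis deg -34.3 zaxis [ 0. -0. -1.] F [-0.17  0.48 -0.53] w 0.2
```

View pics/push3.png

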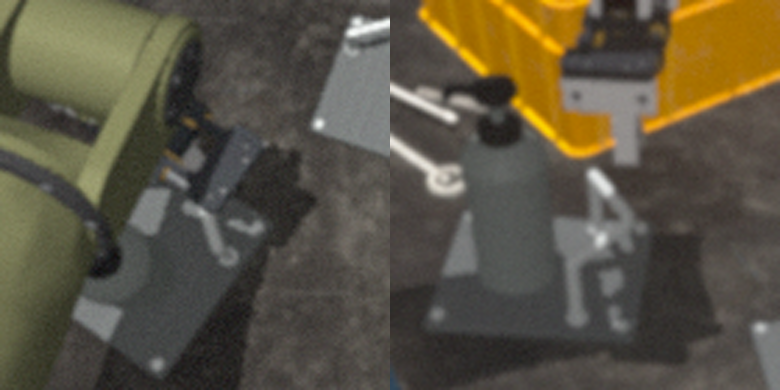

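Bottle stands upright (head at scene ≈178,116). Backing off, raising, and measuring the head.

```bash
python3 -m handwheel '[[[1.5,0,0,0,0],[1.5,0,0,0,0],[0,0,-3,0,0],[0,0,-3,0,0],[0,0,-3,0,0],[0,0,-2,0,0],[0,0,0,0,0],[0,0,0,0,0]]]'; python3 - <<'E'
from h import *
st();S=camera("scene");i=S["img"]
c=i[95:210,130:230]
print("pred top px",pix(S,[*(C-24*X),210]))
for k in (-19,19): print(k,pix(S,[*(C-24*X),210])+0, pix(S,[*(C-24*X+k*X),210]),pix(S,[*(C-24*X+k*Y),210]))
cv2.imwrite("pics/up.png",cv2.resize(c,(520,598),interpolation=cv2.INTER_CUBIC))
E
```

```text
time_s: 7.48
position: [596.3, -159.4, 259.2]
tcp_rot: [[0.826, -0.564, -0.001], [-0.564, -0.826, 0.001], [-0.001, 0.0, -1.0]]
contact_force: [-0.3, 0.3, 0.1]
width: 0.001
gripper_force: 0.0
t 7.475 stand xyz [ 1.142e+02 -1.000e-01  2.592e+02] xaxis deg -34.3 zaxis [-0.001  0.001 -1.   ] F [-0.3   0.28  0.14] w 0.0
pred top px [179.06848976 114.2122664 ]
-19 [179.06848976 114.2122664 ] [171.34317005 113.79843359] [177.37816213 118.60350227]
19 [179.06848976 114.2122664 ] [186.80776381 114.62684673] [180.70947532 109.94921438]
```

View pics/up.png

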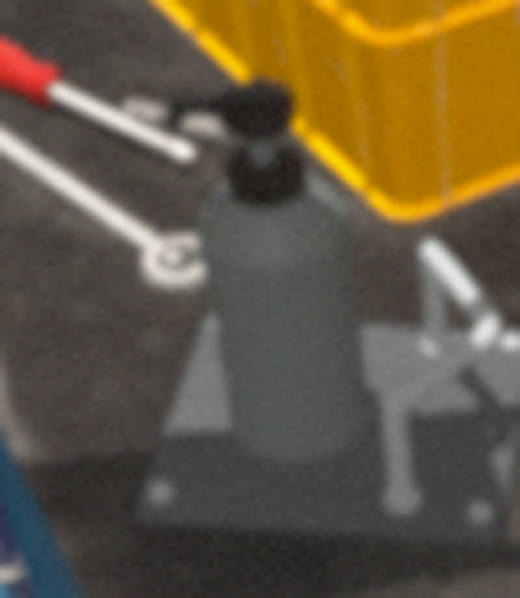

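Head centre at scene ≈(179.4,114.6) against (179.1,114.2) predicted for stand x = −24, y = 0, so they agree. Moving over it and pressing.

```bash
python3 -m handwheel '[[[-2.8,0,0,0,0],[-2.8,0,0,0,0],[-2.8,0,0,0,0],[-2.7,0,0,0,0],[-2.7,0,0,0,0],[0,0,0,0,0],[0,0,1.5,0,0],[0,0,1.5,0,0],[0,0,1,0,0],[0,0,0,0,0],[0,0,0,0,0]]]' && python3 -c "from h import *;st()"
```

```text
time_s: 8.9
position: [482.8, -81.8, 220.7]
tcp_rot: [[0.826, -0.564, 0.0], [-0.564, -0.826, -0.0], [0.0, -0.0, -1.0]]
contact_force: [0.3, -0.6, -1.1]
width: 0.007
gripper_force: 0.0
t 8.9 stand xyz [-2.330e+01  1.000e-01  2.207e+02] xaxis deg -34.3 zaxis [ 0. -0. -1.] F [ 0.27 -0.57 -1.11] w 0.01
```

```bash
python3 -m handwheel '[[[0,0,0.5,0,0],[0,0,0.5,0,0],[0,0,0.4,0,0],[0,0,0.4,0,0],[0,0,0.3,0,0],[0,0,0.3,0,0],[0,0,0.2,0,0],[0,0,0.1,0,0],[0,0,0,0,0],[0,0,0,0,0]]]' && python3 -c "from h import *;st()"
```

```text
time_s: 10.15
position: [482.8, -81.8, 194.0]
tcp_rot: [[0.826, -0.564, 0.001], [-0.564, -0.826, -0.0], [0.001, -0.0, -1.0]]
contact_force: [-2.2, 0.9, 8.8]
width: 0.007
gripper_force: 4.1
t 10.15 stand xyz [-2.33e+01  1.00e-01  1.94e+02] xaxis deg -34.3 zaxis [ 0.001 -0.    -1.   ] F [-2.19  0.92  8.77] w 0.01
```

```bash
python3 -m handwheel '[[[0,0,0.1,0,0],[0,0,0,0,0],[0,0,0,0,0]]]' ; python3 -m handwheel '[[[0,0,0.1,0,0],[0,0,0,0,0],[0,0,0,0,0]]]'
```

```text
time_s: 10.52
position: [482.8, -81.8, 193.0]
tcp_rot: [[0.826, -0.564, 0.001], [-0.564, -0.826, -0.0], [0.001, -0.0, -1.0]]
contact_force: [-2.1, 1.1, 8.3]
width: 0.002
gripper_force: 4.2
time_s: 10.9
position: [482.9, -81.8, 192.2]
tcp_rot: [[0.826, -0.564, 0.001], [-0.564, -0.826, -0.0], [0.001, -0.0, -1.0]]
contact_force: [-1.6, 0.5, 10.8]
width: 0.007
gripper_force: 5.2
```

```bash
python3 -m handwheel '[[[0,0,0.1,0,0],[0,0,0,0,0],[0,0,0,0,0]]]'
```

```text
time_s: 11.28
position: [483.3, -81.9, 192.1]
tcp_rot: [[0.826, -0.564, 0.003], [-0.564, -0.826, -0.001], [0.003, -0.001, -1.0]]
contact_force: [-4.4, 1.0, 18.1]
width: 0.003
gripper_force: 9.0
```

The force jumped to 18 N with no further travel, so the pump is at its stop. Releasing slowly and retreating.

```bash
python3 -m handwheel '[[[0,0,-0.3,0,0],[0,0,-0.4,0,0],[0,0,-0.5,0,0],[0,0,-0.5,0,0],[0,0,-0.7,0,0],[0,0,-1.5,0,0],[0,0,-3,0,0],[0,0,-3,0,0],[4,0,0,0,0],[4,0,0,0,0],[4,0,0,0,0],[0,0,0,0,0]]]'; python3 -m handwheel '[[[0,0,0,0,0],[0,0,0,0,0],[0,0,0,0,0],[0,0,0,0,0]]]'; python3 - <<'E'
from h import *
st();s=camera("scene")["img"][85:215,125:275]
cv2.imwrite("pics/end.png",cv2.resize(s,(600,520),interpolation=cv2.INTER_CUBIC))
E
```

```text
time_s: 12.78
position: [582.6, -150.5, 288.5]
tcp_rot: [[0.825, -0.565, -0.002], [-0.565, -0.825, 0.0], [-0.002, 0.001, -1.0]]
contact_force: [-0.3, -0.0, -0.5]
width: 0.004
gripper_force: 0.0
time_s: 13.28
position: [581.5, -149.1, 289.8]
tcp_rot: [[0.826, -0.564, 0.0], [-0.564, -0.826, -0.0], [0.0, -0.0, -1.0]]
contact_force: [0.6, -0.2, -0.2]
width: 0.004
gripper_force: 0.0
t 13.275 stand xyz [9.620e+01 1.000e-01 2.898e+02] xaxis deg -34.3 zaxis [ 0. -0. -1.] F [ 0.63 -0.24 -0.15] w 0.0
```

View pics/end.png

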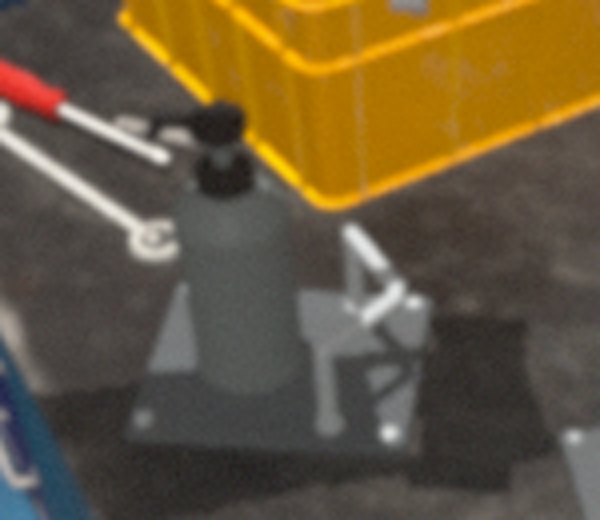

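The bottle stands upright with its head back up (crop ≈218,122), and the arm is clear.

```bash
python3 -c "from bench import *;print(job_done())"
```

```text
the job is handed in; nothing more can be done
None
```

The bottle stands upright by itself on the stand's plate. I pressed the pump to its stop and it sprang back; the ring, tin and knob were never approached. The job was handed in at about 13 s of the 48 s allowed, but the hand-in gave no verdict.

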